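Put the washed lab cups away in order of size

TASK

Put the five washed cups away on the tray, upright and one place to each pad: the largest on the pad next to the wash bottle, then the next size down, then the two equal cups, and the smallest on the last pad. The two equal cups share their pad, one lowered gently into the other so that it sits loosely and is not pushed tight. Leave the wash bottle where it stands.

Things in the scene. Friction and masses are not known exactly. Their poses are not given: they have to be found in the camera images.
- cup_large: Open white tapered plastic cup, 100 mm tall, outer diameter 66 mm at the rim, 51 mm at the foot, wall 2.6 mm, floor 3 mm. Loose, light. Origin: centre of its underside; z up its axis. The largest cup.
- cup_medium: Open white tapered plastic cup, 82 mm tall, outer diameter 59 mm at the rim, 46 mm at the foot, wall 2.6 mm, floor 3 mm. Loose, light. Origin: centre of its underside; z up its axis. The second largest cup.
- cup_twin_a: Open white tapered plastic cup, 64 mm tall, outer diameter 53 mm at the rim, 41 mm at the foot, wall 2.6 mm, floor 3 mm. Loose, light. Origin: centre of its underside; z up its axis. One of two equal cups; either may be the lower. Nested upright it rests on the taper with its underside (and rim) 29 to 31 mm above that of the lower cup; let go a few mm above that, as pushing it further jams it.
- cup_twin_b: Open white tapered plastic cup, 64 mm tall, outer diameter 53 mm at the rim, 41 mm at the foot, wall 2.6 mm, floor 3 mm. Loose, light. Origin: centre of its underside; z up its axis. One of two equal cups; either may be the lower. Nested upright it rests on the taper with its underside (and rim) 29 to 31 mm above that of the lower cup; let go a few mm above that, as pushing it further jams it.
- cup_small: Open white tapered plastic cup, 46 mm tall, outer diameter 43 mm at the rim, 34 mm at the foot, wall 2.6 mm, floor 3 mm. Loose, light. Origin: centre of its underside; z up its axis. The smallest cup.
- pad_1: Round black rubber pad with a grey ring, 72 mm across, 3 mm thick, fixed in a steel tray (rim 14 mm high, 112 mm wide; its long side runs along the pad's y). Origin: centre of its underside; a cup on it stands 3 mm higher. The end pad at the +y end of the row of four; the pads are 88 mm apart.
- pad_2: Round black rubber pad with a grey ring, 72 mm across, 3 mm thick, fixed in a steel tray (rim 14 mm high, 112 mm wide; its long side runs along the pad's y). Origin: centre of its underside; a cup on it stands 3 mm higher. Second in the row, between pad_1 and pad_3.
- pad_3: Round black rubber pad with a grey ring, 72 mm across, 3 mm thick, fixed in a steel tray (rim 14 mm high, 112 mm wide; its long side runs along the pad's y). Origin: centre of its underside; a cup on it stands 3 mm higher. Third in the row, between pad_2 and pad_4.
- pad_4: Round black rubber pad with a grey ring, 72 mm across, 3 mm thick, fixed in a steel tray (rim 14 mm high, 112 mm wide; its long side runs along the pad's y). Origin: centre of its underside; a cup on it stands 3 mm higher. The end pad at the -y end of the row.
- wash_bottle: White wash bottle, 55 mm across, 172 mm tall with its red cap and bent red spout; stands loose in the tray beyond one end of the row, 113 mm from the end pad (a short brown jar stands beyond the other end; which is where changes). Origin: centre of its underside, z up; the spout points along its x, away from the robot.
Mind the look-alikes: they are no part of the job. What is shaped like the cup_large but turquoise is not meant. What is shaped like the pad_4 but red is not meant.

How it is judged (in metres and radians):
At the end, for the whole second after the job is handed in: From the wash bottle: large, medium, twin, small, each within 15 mm of its pad's centre; the other twin in its equal, within 8 mm of its axis, underside 24 to 38 mm above the lower one's; all upright within 0.12 rad and at rest; the wash bottle upright beside the row (((horizontal distance between wash_bottle and pad_1 below 0.16 m and horizontal distance between cup_large and pad_1 below 0.015 m and z of cup_large in the frame of pad_1 between 0 and 0.008 m and horizontal distance between cup_medium and pad_2 below 0.015 m and z of cup_medium in the frame of pad_2 between 0 and 0.008 m and horizontal distance between cup_small and pad_4 below 0.015 m and z of cup_small in the frame of pad_4 between 0 and 0.008 m and ((horizontal distance between cup_twin_a and pad_3 below 0.015 m and z of cup_twin_a in the frame of pad_3 between 0 and 0.008 m and horizontal distance between cup_twin_b and cup_twin_a below 0.008 m and z of cup_twin_b in the frame of cup_twin_a between 0.024 and 0.038 m) or (horizontal distance between cup_twin_b and pad_3 below 0.015 m and z of cup_twin_b in the frame of pad_3 between 0 and 0.008 m and horizontal distance between cup_twin_a and cup_twin_b below 0.008 m and z of cup_twin_a in the frame of cup_twin_b between 0.024 and 0.038 m))) or (horizontal distance between wash_bottle and pad_4 below 0.16 m and horizontal distance between cup_large and pad_4 below 0.015 m and z of cup_large in the frame of pad_4 between 0 and 0.008 m and horizontal distance between cup_medium and pad_3 below 0.015 m and z of cup_medium in the frame of pad_3 between 0 and 0.008 m and horizontal distance between cup_small and pad_1 below 0.015 m and z of cup_small in the frame of pad_1 between 0 and 0.008 m and ((horizontal distance between cup_twin_a and pad_2 below 0.015 m and z of cup_twin_a in the frame of pad_2 between 0 and 0.008 m and horizontal distance between cup_twin_b and cup_twin_a below 0.008 m and z of cup_twin_b in the frame of cup_twin_a between 0.024 and 0.038 m) or (horizontal distance between cup_twin_b and pad_2 below 0.015 m and z of cup_twin_b in the frame of pad_2 between 0 and 0.008 m and horizontal distance between cup_twin_a and cup_twin_b below 0.008 m and z of cup_twin_a in the frame of cup_twin_b between 0.024 and 0.038 m)))) and angle between each of cup_large, cup_medium, cup_twin_a, cup_twin_b, cup_small's own z axis and vertical below 0.12 rad and linear speed of each of cup_large, cup_medium, cup_twin_a, cup_twin_b, cup_small below 0.02 m/s and angle between wash_bottle's own z axis and vertical below 0.1 rad); the robot touches nothing.
It fails at once if the wash bottle was shifted by more than 25 mm (distance of wash_bottle from where it was at the start of the episode above 0.025 m).
It fails at once if one twin cup was pressed hard into the other (more than 60 N) (contact force between cup_twin_a and cup_twin_b above 60 N).
It also fails if it takes over 104 s, if anything falls off the work surface, if the arm or the gripper's body presses on something with over 40 N, if the wrist force passes 120 N, or if a joint passes its speed limit or range.

ROBOT

A 7-joint arm with a two-finger parallel gripper is mounted at the origin on the work surface. World frame = base frame: x ahead of the robot, y to its left, z up, the work surface at z = 0. Lengths are in m, angles in degrees, forces in N, time in s.
With the tool pointing down it reaches from about 0.425 to 0.875 m from the base axis. Payload 4.7 kg.
Tool frame: the origin (TCP) lies midway between the tips of the shut fingers; the grasp point (between the pads) lies 19 mm behind it (env.grip_point_offset is the distance from the TCP to the grasp point, in m); z points along the fingers, y is the line along which they close (so a half turn about z gives the same grasp; the last joint's range is limited). The gripper opens to 87 mm and grips with 3 to 60 N. Pads are 19 mm wide; open, the fingers measure 117 mm over their backs; the gripper's body (75 mm by 190 mm) begins 51 mm behind the grasp point.
Start: joints at [75.98, 18.392, -4.016, 83.108, 1.295, 78.541, -3.26], TCP at [0.166, -0.628, 0.223] pointing down, gripper open.
Joint ranges: [-163.93, 163.93], [-17.29, 119.83], [-79.2, 71.16], [3.27, 140.29], [-89.18, 269.18], [5.43, 117.66], [-154.24, 154.24]. Speed limits (degrees/s): [147.25, 147.25, 180, 180, 180, 180, 180].

INTERFACE

Orientations are given as [roll, pitch, yaw] about the fixed x, y, z axes, in that order (R = Rz(yaw) Ry(pitch) Rx(roll)).
In Python, from cell import env gives the robot as it stands.
- The arm moves only by the shell command python3 -m jog 'ROWS' [FORCE]. ROWS is JSON, a list of rows, each a list of 7 numbers: the shift along the tool's x, y, z in m, then the turn, a rotation vector about the tool's x, y, z in rad, then the finger opening in m, from 0 to 0.087. A call has 1 to 12 rows; each row shifts and turns the commanded pose from where the row before left it, along the tool's axes as they then stand; what a row does not reach is not made up. A row lasts 1/12 s, in which the tool goes at most 41.7 mm and 7.16 degrees, less where a joint would pass 70% of its speed; a pose out of reach is approached as far as the arm can. A call is refused whole if a number of a shift passes 0.0417 or a number of a turn 0.125, either way. A call with a gripper value outside its range is refused whole. The fingers move at their own pace and stop on an object; FORCE is the grip in N (left out, the last holds). Time passes only in rows, so rows that do not move let the fingers close. It gives the time, the measured TCP pose, the force, the opening and the grip force at its end, in the units of the state.
- env.get_obs(): the state, without advancing time (a new reading comes with each control period).
- env.read_camera(name): name is "side" or "top"; returns the picture (420x560x3 uint8, blue, green, red); there is no depth.
- env.get_calibration(name): a dict with "fov_y" (degrees; the focal length in pixels is half the picture's height over the tangent of half this angle, whatever the lens; pixels are square), "cx", "cy" (the principal point, pixels), "k1" (the pictures are not rectified: a ray, as slopes to the right and down, at radius r is drawn at 1 + k1 r^2 times it, then the intrinsics apply), "pose" (4x4, takes a point from camera to world coordinates). Camera axes: x right, y up, looking along -z (the intrinsics and any distortion apply to the point x, -y, -z); pixel columns grow to the right and rows downward; lengths in m; the calibration is good to about 2 mm. A picture is of the moment at which its call begins. get_calibration takes no time and is no camera call.
- env.sign_off(): hands the job in; it is judged then, once.
The state is a dict: "time_s": time; "qpos": joint angles; "joint_velocities": joint speeds; "effort": joint torques, N m; "tool_pos": TCP position; "tool_rot": TCP orientation; "force": force on the tool from outside, world axes, zero at the start; "wrist_torque": the same for the moment, N m; "grip_width": finger opening in m; "grasp_force": force on a finger pad.
Only numpy, scipy, OpenCV 4.12 (cv2) and the standard library are available. Lean on these libraries where they do the work, as an engineer would, in place of code of your own. Each camera call takes 0.05 s, during which the arm holds its last target. There are 200 camera calls.

## Working session

There is one attempt and no reset: what is moved stays moved. The work goes in short steps, Python scripts to look and compute and a shell command to move; the robot and the scene stay as the last step left them, time stands still between calls to the robot, and variables do not carry over. Pictures are saved under pics/ and viewed, at most 14 in all, crops included, and the job is handed in when it is done.

```bash
ls; mkdir -p pics; python3 - <<'E'
from cell import env
import cv2
o=env.get_obs(); print({k:o[k] for k in('time_s','tool_pos','tool_rot','grip_width')}, env.grip_point_offset)
for n in('top','side'):
    cv2.imwrite(f'pics/{n}0.png',env.read_camera(n)); print(n,env.get_calibration(n))
E
```

```text
pics
{'time_s': 0.0, 'tool_pos': array([ 0.16615363, -0.62784349,  0.22146894]), 'tool_rot': array([-1.79891845e+02,  4.62529803e-03,  1.48278881e+01]), 'grip_width': 0.08724697352240453} 0.0187
top {'fov_y': 53.29463801121806, 'cx': 273.6119049207124, 'cy': 202.82505480097564, 'k1': 0.013103864841695022, 'pose': array([[ 0.00642672,  0.9866245 , -0.16288279,  0.41836262],
       [-0.99985936,  0.0088634 ,  0.01423741, -0.02759398],
       [ 0.01549068,  0.16276838,  0.9865427 ,  1.01489199],
       [ 0.        ,  0.        ,  0.        ,  1.        ]])}
side {'fov_y': 55.313942263579264, 'cx': 273.486279895639, 'cy': 209.38952897406134, 'k1': -0.032119784322067114, 'pose': array([[ 0.98178875,  0.1201289 , -0.14717304,  0.38455663],
       [-0.18921115,  0.68776541, -0.70084083, -0.80461794],
       [ 0.01702929,  0.71592442,  0.69797007,  0.82048357],
       [ 0.        ,  0.        ,  0.        ,  1.        ]])}
```

View pics/top0.png

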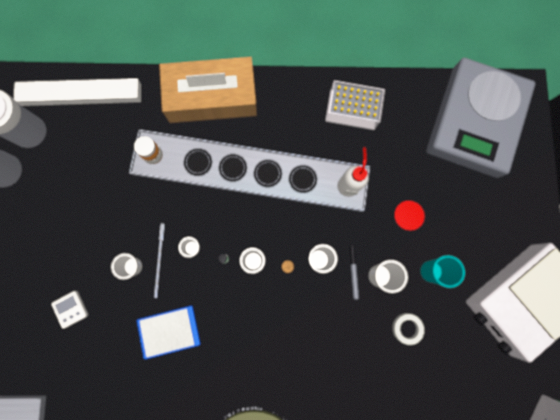

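View pics/side0.png

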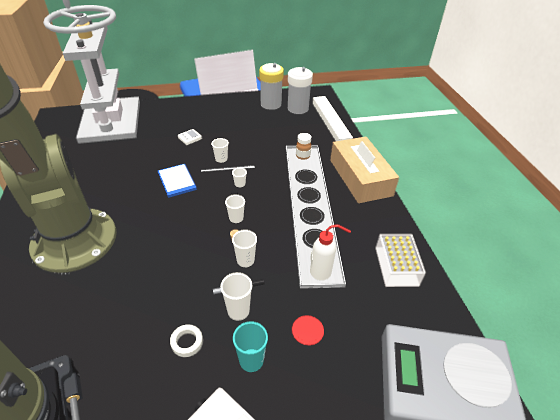

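The top view shows five white cups: (390,276) largest, (322,258) next, (252,261) and (125,266) which look equal, and (189,246) smallest. The turquoise cup at (447,271), the red disc at (409,215) and the white tape ring at (408,330) are look-alikes. The bottle (355,180) stands next to the -y-end pad at (303,179), so pad_4 is the large cup's pad. I'll measure these and check them in an enlarged crop.

```bash
cat > h.py <<'E'
from cell import env
import cv2, numpy as np
from scipy.optimize import least_squares
def K(n):
    c=env.get_calibration(n); f=210/np.tan(np.radians(c['fov_y']/2))
    return c,np.array([[f,0,c['cx']],[0,f,c['cy']],[0,0,1]]),np.array([c['k1'],0,0,0.])
def plane(n,px,z):
    c,k,d=K(n); p=cv2.undistortPoints(np.float64(px).reshape(-1,1,2),k,d)[:,0]
    r=np.c_[p[:,0],-p[:,1],-np.ones(len(p))]@c['pose'][:3,:3].T; o=c['pose'][:3,3]
    return (o+r*((z-o[2])/r[:,2])[:,None])[:,:2]
def pix(n,P):
    c,k,d=K(n); q=(np.atleast_2d(P)-c['pose'][:3,3])@c['pose'][:3,:3]; q=q*[1,-1,-1]
    return cv2.projectPoints(q,np.zeros(3),np.zeros(3),k,d)[0][:,0]
def white(im,lo=110,sat=45):
    hsv=cv2.cvtColor(im,cv2.COLOR_BGR2HSV); return ((hsv[...,2]>lo)&(hsv[...,1]<sat)).astype(np.uint8)*255
def blob(m,px,w=40):
    """contour of mask blob nearest px"""
    cs,_=cv2.findContours(m,cv2.RETR_EXTERNAL,cv2.CHAIN_APPROX_NONE)
    cs=[c for c in cs if cv2.contourArea(c)>60]
    return min(cs,key=lambda c:abs(cv2.pointPolygonTest(c,tuple(map(float,px)),True)) if cv2.pointPolygonTest(c,tuple(map(float,px)),True)<0 else 0)[:,0]
def rim(n,px,h,R,m=None):
    """known-radius circle through the rim side (far from camera) of the outline, on plane z=h"""
    m=white(env.read_camera(n)) if m is None else m
    P=plane(n,blob(m,px),h); o=K(n)[0]['pose'][:2,3]
    u=P.mean(0)-o; u/=np.linalg.norm(u); c=P.mean(0)
    for _ in range(8):
        s=P[(P-c)@u>0.2*R]
        c=least_squares(lambda q:np.linalg.norm(s-q,axis=1)-R,c,loss='soft_l1',f_scale=.001).x
    return c,np.abs(np.linalg.norm(s-c,axis=1)-R).mean()
CUPS=dict(large=(.1,.033),medium=(.082,.0295),twin1=(.064,.0265),twin2=(.064,.0265),small=(.046,.0215))
E
python3 - <<'E'
from h import *
t=cv2.imread('pics/top0.png'); s=cv2.imread('pics/side0.png')
seed=dict(large=(393,276),medium=(322,258),twin1=(252,261),twin2=(122,266),small=(188,248))
for k,p in seed.items():
    h,R=CUPS[k]
    for z,r in {(h,R)}:
        c,e=rim('top',p,z,r,white(t))
    ps=pix('side',[[*c,h/2]])[0]
    c2,e2=rim('side',ps,h,R,white(s))
    print(k,c.round(4),e.round(4),'side',ps.round(),c2.round(4),e2.round(4),len(blob(white(t),p)))
# pads: dark holes in the bright tray
for n,im in(('top',t),('side',s)):
    m=white(im,70); cs,hi=cv2.findContours(m,cv2.RETR_CCOMP,cv2.CHAIN_APPROX_NONE)
    for c,q in zip(cs,hi[0]):
        a=cv2.contourArea(c)
        if q[3]>=0 and a>180:
            e=cv2.fitEllipse(c); print(n,np.round(e[0],1),np.round(e[1],1),a,plane(n,e[0],.005).round(4))
cv2.imwrite('pics/crop.png',np.vstack([cv2.resize(t[120:310,90:480],(780,380)),cv2.resize(white(t)[120:210+20,90:480],(780,220))[...,None].repeat(3,2)]))
E
```

```text
large [ 0.4115 -0.2984] 0.0009 side [237. 299.] [ 0.413  -0.2956] 0.0007 99
medium [ 0.4503 -0.1536] 0.0007 side [245. 250.] [ 0.4505 -0.1499] 0.0008 83
twin1 [0.4467 0.0089] 0.0008 side [236. 208.] [0.4454 0.0078] 0.001 74
twin2 [0.4301 0.295 ] 0.0008 side [220. 150.] [0.4299 0.2917] 0.001 78
small [0.4761 0.1565] 0.0007 side [239. 177.] [0.4334 0.1667] 0.0263 60
top [408.2 328.6] [15.4 17.1] 205.0 [[ 0.2901 -0.3585]]
top [302.6 178.3] [20.9 21.8] 356.0 [[ 0.6472 -0.1134]]
top [267.5 172.8] [21.3 21.5] 357.0 [[ 0.6604 -0.0265]]
top [232.5 167.2] [21.3 21.8] 361.5 [[0.6737 0.0603]]
top [198.2 161.8] [22.6 23.7] 402.0 [[0.6865 0.1455]]
top [476.1 144.9] [21.6 51.8] 800.0 [[ 0.7373 -0.5503]]
side [408.2 368.7] [28.8 60.4] 1249.5 [[ 0.7442 -0.5042]]
side [186.2 340.4] [13.7 19.7] 209.0 [[ 0.2912 -0.3554]]
side [311.3 214.6] [14.  19.6] 209.5 [[ 0.66   -0.0258]]
side [62.2 21.1] [11.6 23.5] 209.5 [[-0.3345  1.721 ]]
```

View pics/crop.png

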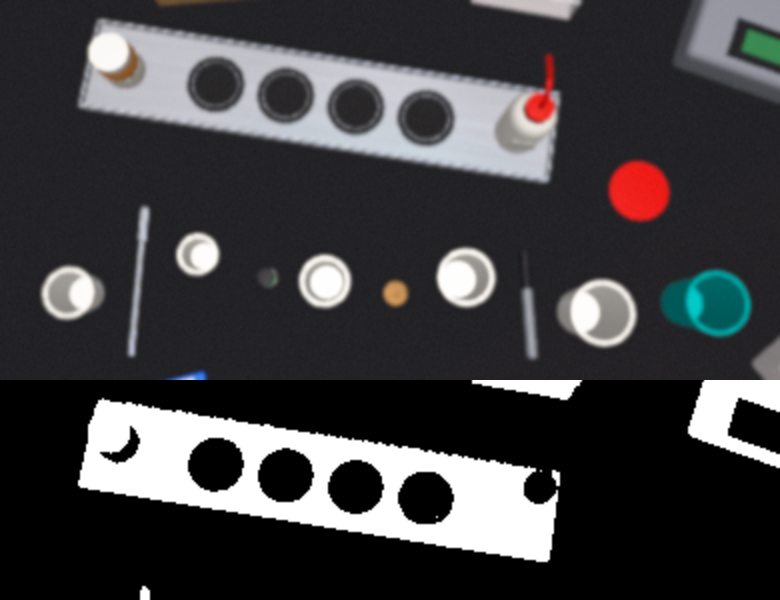

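The crop confirms the identification by size: large (390,276), medium (322,258), twins (252,261) and (125,266), small (189,246). The turquoise cup and the red disc are excluded. First move: lift and turn so the fingers close across the tray, at yaw 81.3° with tool x along the row.

```bash
python3 -m jog '[[0,0,-0.015,0,0,-0.116,0.087],[0,0,-0.015,0,0,-0.116,0.087],[0,0,-0.015,0,0,-0.116,0.087],[0,0,-0.015,0,0,-0.116,0.087],[0,0,-0.015,0,0,-0.116,0.087],[0,0,-0.015,0,0,-0.116,0.087],[0,0,-0.015,0,0,-0.116,0.087],[0,0,-0.015,0,0,-0.116,0.087],[0,0,-0.015,0,0,-0.116,0.087],[0,0,-0.015,0,0,-0.116,0.087],[0,0,0,0,0,0,0.087],[0,0,0,0,0,0,0.087]]' 10
cat > where.py <<'E'
import sys,numpy as np
from scipy.spatial.transform import Rotation as Ro
from cell import env
o=env.get_obs(); R=Ro.from_euler('xyz',o['tool_rot'],degrees=True)
p=np.array(eval(sys.argv[1]))
print('t',o['time_s'],'pos',o['tool_pos'].round(4),'rot',o['tool_rot'].round(2),'w',round(float(o['grip_width']),4),'F',np.round(o['force'],1),'gf',np.round(o['grasp_force'],1))
print('tool shift to target',(R.inv().apply(p-o['tool_pos'])).round(4),'turn',(R.inv()*Ro.from_euler('xyz',[180,0,81.3],degrees=True)).as_rotvec().round(4))
E
python3 where.py [.412,-.297,.046]
```

```text
time_s: 1.1
tool_pos: [0.1664, -0.6286, 0.3726]
tool_rot: [180.0, 0.0, 81.1]
force: [0.4, 0.2, -0.0]
grip_width: 0.0871
grasp_force: 0.0
t 1.1 pos [ 0.1664 -0.6286  0.3726] rot [1.7997e+02 4.0000e-02 8.1100e+01] w 0.0871 F [ 0.4  0.2 -0. ] gf 0.0
tool shift to target [0.3658 0.1912 0.3265] turn [ 0.0005  0.0008 -0.0034]
```

```bash
python3 -m jog '[[0.0333,0.0174,0,0,0,-0.0034,0.087],[0.0333,0.0174,0,0,0,0,0.087],[0.0333,0.0174,0,0,0,0,0.087],[0.0333,0.0174,0,0,0,0,0.087],[0.0333,0.0174,0,0,0,0,0.087],[0.0333,0.0174,0,0,0,0,0.087],[0.0333,0.0174,0.01,0,0,0,0.087],[0.0333,0.0174,0.015,0,0,0,0.087],[0.0333,0.0174,0.015,0,0,0,0.087],[0.0333,0.0174,0.015,0,0,0,0.087],[0.0333,0.0174,0.015,0,0,0,0.087],[0,0,0.02,0,0,0,0.087]]'; python3 where.py [.412,-.297,.046]
```

```text
time_s: 2.1
tool_pos: [0.415, -0.286, 0.2816]
tool_rot: [179.9, -0.2, 82.0]
force: [0.8, 0.8, 1.2]
grip_width: 0.0873
grasp_force: 0.0
t 2.1 pos [ 0.415  -0.286   0.2816] rot [179.87  -0.18  82.  ] w 0.0873 F [0.8 0.8 1.2] gf 0.0
tool shift to target [-0.012  -0.002   0.2356] turn [ 0.0023 -0.0031  0.0122]
```

```bash
python3 -m jog '[[0,0,0.03,0,0,0,0.087],[0,0,0.03,0,0,0,0.087],[0,0,0.03,0,0,0,0.087],[0,0,0.03,0,0,0,0.087],[0,0,0.015,0,0,0,0.087],[0,0,0,0,0,0,0.087],[0,0,0,0,0,0,0.087]]'; python3 where.py [.412,-.297,.046]
```

```text
time_s: 2.68
tool_pos: [0.4089, -0.2937, 0.1461]
tool_rot: [-179.8, -0.1, 81.4]
force: [0.0, 0.8, 0.0]
grip_width: 0.0868
grasp_force: 0.0
t 2.6833 pos [ 0.4089 -0.2937  0.1461] rot [-1.7985e+02 -1.1000e-01  8.1380e+01] w 0.0868 F [0.  0.8 0. ] gf 0.0
tool shift to target [-0.003   0.0039  0.1001] turn [-0.0027 -0.0019  0.0013]
```

```bash
python3 -m jog '[[-0.003,0.0035,0,0,0,0,0.087],[0,0,0,0,0,0,0.087],[0,0,0.02,0,0,0,0.087],[0,0,0.02,0,0,0,0.087],[0,0,0.02,0,0,0,0.087],[0,0,0.02,0,0,0,0.087],[0,0,0.015,0,0,0,0.087],[0,0,0.005,0,0,0,0.087],[0,0,0,0,0,0,0.087],[0,0,0,0,0,0,0.087]]'; python3 where.py [.412,-.297,.046]
```

```text
time_s: 3.52
tool_pos: [0.4138, -0.2986, 0.0487]
tool_rot: [179.9, 0.0, 81.5]
force: [-0.0, -0.4, 0.9]
grip_width: 0.0866
grasp_force: 0.0
t 3.5167 pos [ 0.4138 -0.2986  0.0487] rot [1.7991e+02 5.0000e-02 8.1470e+01] w 0.0866 F [-0.  -0.4  0.9] gf 0.0
tool shift to target [ 0.0013 -0.002   0.0027] turn [0.0015 0.0008 0.0029]
```

```bash
python3 - <<'E'
from h import *
t=env.read_camera('top'); s=env.read_camera('side')
cv2.imwrite('pics/g1.png',np.hstack([cv2.resize(t[200:350,300:480],(396,330)),cv2.resize(s[230:360,160:320],(400,330))]))
E
```

```text
(no output)
```

View pics/g1.png

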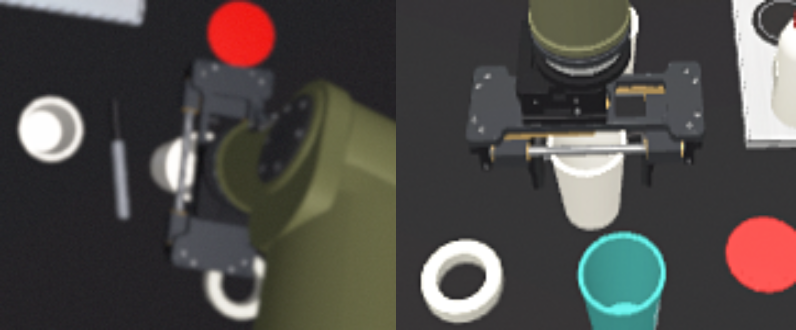

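The fingers straddle the large cup evenly. Closing on it.

```bash
python3 -m jog '[[0,0,0,0,0,0,0.05],[0,0,0,0,0,0,0.05],[0,0,0,0,0,0,0.05],[0,0,0,0,0,0,0.05],[0,0,0,0,0,0,0.05],[0,0,0,0,0,0,0.05],[0,0,0,0,0,0,0.05],[0,0,0,0,0,0,0.05]]' 10; python3 where.py [.6472,-.1134,.166]
```

```text
time_s: 4.28
tool_pos: [0.413, -0.2981, 0.0477]
tool_rot: [-180.0, 0.0, 81.5]
force: [-0.5, -0.6, 2.8]
grip_width: 0.0644
grasp_force: 9.9
t 4.2833 pos [ 0.413  -0.2981  0.0477] rot [-1.800e+02  2.000e-02  8.149e+01] w 0.0644 F [-0.5 -0.6  2.8] gf 9.9
tool shift to target [ 0.2173  0.2043 -0.1183] turn [-0.      0.0003  0.0033]
```

```bash
python3 -m jog '[[0,0,-0.01,0,0,0,0.05],[0,0,-0.02,0,0,0,0.05],[0,0,-0.03,0,0,0,0.05],[0,0,-0.03,0,0,0,0.05],[0,0,-0.03,0,0,0,0.05],[0.02,0,-0.01,0,0,0,0.05],[0.03,0,0,0,0,0,0.05],[0.035,0,0,0,0,0,0.05],[0.035,0,0,0,0,0,0.05],[0.035,0,0,0,0,0,0.05],[0.035,0,0,0,0,0,0.05],[0.027,0,0,0,0,0,0.05]]'; python3 -m jog '[[0,0.02,0,0,0,0,0.05],[0,0.03,0,0,0,0,0.05],[0,0.03,0,0,0,0,0.05],[0,0.03,0,0,0,0,0.05],[0,0.03,0,0,0,0,0.05],[0,0.03,0,0,0,0,0.05],[0,0.02,0,0,0,0,0.05],[0,0.014,0,0,0,0,0.05],[0,0,0,0,0,0,0.05],[0,0,0,0,0,0,0.05],[0,0,0,0,0,0,0.05]]';python3 where.py [.6472,-.1134,.053]; python3 - <<'E'
from h import *
t=env.read_camera('top'); s=env.read_camera('side')
cv2.imwrite('pics/g2.png',np.hstack([cv2.resize(t[80:260,230:410],(380,380)),cv2.resize(s[140:320,220:400],(380,380))]))
E
```

```text
time_s: 5.28
tool_pos: [0.4453, -0.0801, 0.1781]
tool_rot: [180.0, 0.0, 81.6]
force: [-0.2, -0.1, 0.1]
grip_width: 0.0642
grasp_force: 10.0
time_s: 6.2
tool_pos: [0.646, -0.1132, 0.1776]
tool_rot: [-179.9, 0.0, 81.5]
force: [0.2, 0.4, -1.0]
grip_width: 0.0643
grasp_force: 10.0
t 6.2 pos [ 0.646  -0.1132  0.1776] rot [-1.7994e+02  1.0000e-02  8.1510e+01] w 0.0643 F [ 0.2  0.4 -1. ] gf 10.0
tool shift to target [0.     0.0014 0.1246] turn [-0.001   0.0002  0.0037]
```

View pics/g2.png

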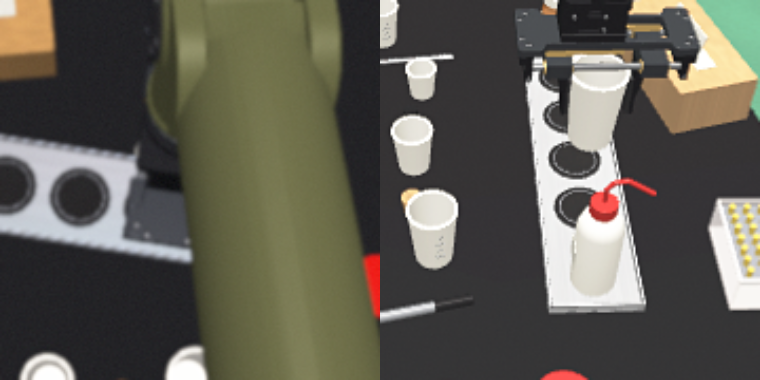

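The large cup hangs upright over the last pad, clear of the bottle. Lowering it.

```bash
python3 -m jog '[[0,0.001,0.02,0,0,0,0.05],[0,0,0.025,0,0,0,0.05],[0,0,0.025,0,0,0,0.05],[0,0,0.02,0,0,0,0.05],[0,0,0.015,0,0,0,0.05],[0,0,0.01,0,0,0,0.05],[0,0,0.003,0,0,0,0.05],[0,0,0,0,0,0,0.05],[0,0,0,0,0,0,0.05]]';python3 where.py [.6472,-.1134,.053];  python3 -m jog '[[0,0,0.001,0,0,0,0.05],[0,0,0.001,0,0,0,0.05],[0,0,0.001,0,0,0,0.05],[0,0,0,0,0,0,0.05],[0,0,0,0,0,0,0.05]]';python3 where.py [.6472,-.1134,.053]
```

```text
time_s: 7.05
tool_pos: [0.6486, -0.1137, 0.0607]
tool_rot: [179.9, 0.0, 81.5]
force: [-0.1, 0.2, -0.3]
grip_width: 0.0642
grasp_force: 10.0
t 7.05 pos [ 0.6486 -0.1137  0.0607] rot [179.9    0.    81.49] w 0.0642 F [-0.1  0.2 -0.3] gf 10.0
tool shift to target [ 0.0001 -0.0014  0.0077] turn [0.0017 0.0001 0.0033]
time_s: 7.47
tool_pos: [0.6479, -0.1138, 0.0567]
tool_rot: [180.0, 0.0, 81.5]
force: [-0.0, -0.4, -1.2]
grip_width: 0.0643
grasp_force: 10.0
t 7.4667 pos [ 0.6479 -0.1138  0.0567] rot [1.7999e+02 1.0000e-02 8.1490e+01] w 0.0643 F [-0.  -0.4 -1.2] gf 10.0
tool shift to target [ 0.0003 -0.0007  0.0037] turn [0.0002 0.0002 0.0033]
```

```bash
for i in 1 2; do python3 -m jog '[[0,0,0.001,0,0,0,0.05],[0,0,0,0,0,0,0.05],[0,0,0,0,0,0,0.05]]'|sed -n '2p;4p';done;  python3 -m jog '[[0,0,0.001,0,0,0,0.05],[0,0,0,0,0,0,0.05],[0,0,0,0,0,0,0.05]]'|sed -n '2p;4p'
```

```text
tool_pos: [0.6478, -0.1138, 0.0555]
force: [0.6, -1.1, -0.5]
tool_pos: [0.6477, -0.1137, 0.0544]
force: [-0.7, 0.0, -0.4]
tool_pos: [0.648, -0.1137, 0.0538]
force: [-0.9, 0.3, 1.0]
```

```bash
python3 -m jog '[[0,0,0.001,0,0,0,0.05],[0,0,0,0,0,0,0.05],[0,0,0,0,0,0,0.05]]'|sed -n '2p;4p'; python3 -m jog '[[0,0,0.001,0,0,0,0.05],[0,0,0,0,0,0,0.05],[0,0,0,0,0,0,0.05]]'|sed -n '2p;4p'
```

```text
tool_pos: [0.6481, -0.1136, 0.0538]
force: [-2.4, 0.8, 6.3]
tool_pos: [0.6484, -0.1136, 0.0535]
force: [-3.3, -0.1, 9.6]
```

Contact. Easing off, opening and lifting straight up.

```bash
python3 -m jog '[[0,0,-0.0015,0,0,0,0.05],[0,0,0,0,0,0,0.07],[0,0,0,0,0,0,0.08],[0,0,0,0,0,0,0.087],[0,0,0,0,0,0,0.087],[0,0,0,0,0,0,0.087],[0,0,-0.01,0,0,0,0.087],[0,0,-0.02,0,0,0,0.087],[0,0,-0.03,0,0,0,0.087],[0,0,-0.03,0,0,0,0.087],[0,0,-0.03,0,0,0,0.087],[0,0,-0.01,0,0,0,0.087]]'|sed -n '2p;5p'; python3 where.py [.4505,-.152,.036]
```

```text
tool_pos: [0.6503, -0.1135, 0.1891]
grip_width: 0.087
t 9.7167 pos [ 0.6503 -0.1135  0.1891] rot [1.7955e+02 1.0000e-02 8.1490e+01] w 0.087 F [ 1.5 -0.4  0.2] gf 0.0
tool shift to target [-0.0676 -0.1931  0.1516] turn [0.0078 0.0002 0.0034]
```

```bash
python3 -m jog '[[-0.0113,-0.0322,0,0,0,0,0.087],[-0.0113,-0.0322,0,0,0,0,0.087],[-0.0113,-0.0322,0,0,0,0,0.087],[-0.0113,-0.0322,0,0,0,0,0.087],[-0.0113,-0.0322,0,0,0,0,0.087],[-0.0113,-0.0322,0,0,0,0,0.087],[0,0,0.03,0,0,0,0.087],[0,0,0.03,0,0,0,0.087],[0,0,0,0,0,0,0.087],[0,0,0,0,0,0,0.087],[0,0,0,0,0,0,0.087]]'>/dev/null; python3 where.py [.4505,-.152,.036]; python3 - <<'E'
from h import *
t=env.read_camera('top'); s=env.read_camera('side')
cv2.imwrite('pics/g3.png',np.hstack([cv2.resize(t[80:260,230:410],(380,380)),cv2.resize(s[140:320,220:400],(380,380))]))
E
```

```text
t 10.6333 pos [ 0.4478 -0.152   0.1242] rot [ 1.7993e+02 -2.0000e-02  8.1530e+01] w 0.0871 F [-0.1  0.6  1. ] gf 0.0
tool shift to target [0.0003 0.0026 0.0882] turn [ 0.0012 -0.0004  0.0041]
```

View pics/g3.png

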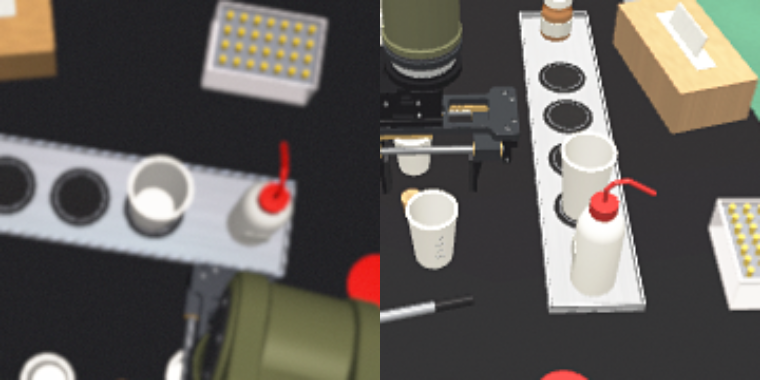

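The large cup stands upright on pad 4, with its rim centred near (306,169) in the top view, and the bottle has not moved. Next the medium cup.

```bash
python3 - <<'E'
from h import *
print('large rim expected px',pix('top',[[.6472,-.1134,.106]]),'seen',plane('top',[[305.8,169]],.106))
E
python3 -m jog '[[0,0.0025,0.02,0,0,0,0.087],[0,0,0.02,0,0,0,0.087],[0,0,0.02,0,0,0,0.087],[0,0,0.02,0,0,0,0.087],[0,0,0.008,0,0,0,0.087],[0,0,0,0,0,0,0.087],[0,0,0,0,0,0,0.087]]'|sed -n '2p;4p';  python3 -m jog '[[0,0,0,0,0,0,0.04],[0,0,0,0,0,0,0.04],[0,0,0,0,0,0,0.04],[0,0,0,0,0,0,0.04],[0,0,0,0,0,0,0.04],[0,0,0,0,0,0,0.04],[0,0,0,0,0,0,0.04],[0,0,0,0,0,0,0.04]]' 10; python3 where.py [.6604,-.0265,.2]
```

```text
large rim expected px [[306.36897946 168.32600734]] seen [[ 0.64564042 -0.11211815]]
tool_pos: [0.45, -0.1525, 0.0358]
force: [0.4, 0.0, -0.9]
time_s: 11.98
tool_pos: [0.4493, -0.1527, 0.0353]
tool_rot: [180.0, 0.0, 81.5]
force: [-0.7, -0.1, 3.1]
grip_width: 0.0581
grasp_force: 10.0
t 11.9833 pos [ 0.4493 -0.1527  0.0353] rot [1.800e+02 2.000e-02 8.148e+01] w 0.0581 F [-0.7 -0.1  3.1] gf 10.0
tool shift to target [ 0.156   0.1901 -0.1647] turn [0.0001 0.0004 0.0032]
```

```bash
python3 -m jog '[[0,0,-0.01,0,0,0,0.04],[0,0,-0.02,0,0,0,0.04],[0,0,-0.03,0,0,0,0.04],[0,0,-0.03,0,0,0,0.04],[0.01,0,-0.03,0,0,0,0.04],[0.026,0,-0.01,0,0,0,0.04],[0.03,0,0,0,0,0,0.04],[0.03,0,0,0,0,0,0.04],[0.03,0,0,0,0,0,0.04],[0.02,0,0,0,0,0,0.04],[0.01,0,0,0,0,0,0.04]]'|sed -n '2p;5p'; python3 -m jog '[[0,0.02,0,0,0,0,0.04],[0,0.03,0,0,0,0,0.04],[0,0.03,0,0,0,0,0.04],[0,0.03,0,0,0,0,0.04],[0,0.03,0,0,0,0,0.04],[0,0.03,0,0,0,0,0.04],[0,0.02,0,0,0,0,0.04],[0,0,0,0,0,0,0.04],[0,0,0,0,0,0,0.04],[0,0,0,0,0,0,0.04]]'|sed -n '2p;5p';python3 where.py [.6604,-.0265,.0413]
```

```text
tool_pos: [0.4724, 0.0053, 0.1657]
grip_width: 0.0581
tool_pos: [0.6593, -0.0267, 0.1646]
grip_width: 0.0578
t 13.7333 pos [ 0.6593 -0.0267  0.1646] rot [-1.7991e+02  2.0000e-02  8.1480e+01] w 0.0578 F [-0.1 -0.3 -0.6] gf 10.0
tool shift to target [0.0004 0.0012 0.1233] turn [-0.0016  0.0003  0.0032]
```

```bash
python3 -m jog '[[0,0.001,0.02,0,0,0,0.04],[0,0,0.03,0,0,0,0.04],[0,0,0.03,0,0,0,0.04],[0,0,0.02,0,0,0,0.04],[0,0,0.012,0,0,0,0.04],[0,0,0.006,0,0,0,0.04],[0,0,0.002,0,0,0,0.04],[0,0,0,0,0,0,0.04],[0,0,0,0,0,0,0.04],[0,0,0,0,0,0,0.04]]'|sed -n '2p;4p';  for i in 1; do python3 -m jog '[[0,0,0.001,0,0,0,0.04],[0,0,0,0,0,0,0.04],[0,0,0.001,0,0,0,0.04],[0,0,0,0,0,0,0.04],[0,0,0,0,0,0,0.04]]'|sed -n '2p;4p'; done;python3 -m jog '[[0,0,0.001,0,0,0,0.04],[0,0,0,0,0,0,0.04],[0,0,0,0,0,0,0.04]]'|sed -n '2p;4p'
```

```text
tool_pos: [0.6622, -0.0265, 0.0467]
force: [0.1, 0.6, 0.4]
tool_pos: [0.6611, -0.0266, 0.043]
force: [0.5, -0.2, -0.7]
tool_pos: [0.6611, -0.0266, 0.0419]
force: [1.0, 0.2, -0.8]
```

```bash
python3 -m jog '[[0,0,0.001,0,0,0,0.04],[0,0,0,0,0,0,0.04],[0,0,0,0,0,0,0.04]]'|sed -n '2p;4p'; python3 -m jog '[[0,0,0.001,0,0,0,0.04],[0,0,0,0,0,0,0.04],[0,0,0,0,0,0,0.04]]'|sed -n '2p;4p'
```

```text
tool_pos: [0.6613, -0.0265, 0.0415]
force: [-1.1, 0.4, 2.5]
tool_pos: [0.6614, -0.0263, 0.0414]
force: [-2.9, -0.7, 7.9]
```

```bash
python3 -m jog '[[0,0,-0.0015,0,0,0,0.04],[0,0,0,0,0,0,0.065],[0,0,0,0,0,0,0.075],[0,0,0,0,0,0,0.087],[0,0,0,0,0,0,0.087],[0,0,0,0,0,0,0.087],[0,0,-0.01,0,0,0,0.087],[0,0,-0.02,0,0,0,0.087],[0,0,-0.03,0,0,0,0.087],[0,0,-0.03,0,0,0,0.087],[0,0,-0.03,0,0,0,0.087]]'|sed -n '2p;5p'; python3 -m jog '[[0,-0.03,0,0,0,0,0.08],[0,-0.03,0,0,0,0,0.08],[0,-0.03,0,0,0,0,0.08],[0,-0.035,0,0,0,0,0.08],[0,-0.035,0,0,0,0,0.08],[0,-0.035,0,0,0,0,0.08],[0,-0.02,0,0,0,0,0.08],[0,0,0,0,0,0,0.08],[0,0,0,0,0,0,0.08],[0,0,0,0,0,0,0.08]]'|sed -n '2p;5p'; python3 where.py [.446,.008,.026]
```

```text
tool_pos: [0.661, -0.0263, 0.1635]
grip_width: 0.087
tool_pos: [0.4496, 0.0051, 0.1624]
grip_width: 0.0797
t 17.4833 pos [0.4496 0.0051 0.1624] rot [1.7988e+02 4.0000e-02 8.1490e+01] w 0.0797 F [ 1.  -0.2  0.2] gf 0.0
tool shift to target [ 0.0025 -0.0043  0.1364] turn [0.0022 0.0007 0.0033]
```

```bash
python3 -m jog '[[0.0025,-0.004,0.02,0,0,0,0.08],[0,0,0.03,0,0,0,0.08],[0,0,0.03,0,0,0,0.08],[0,0,0.03,0,0,0,0.08],[0,0,0.02,0,0,0,0.08],[0,0,0.009,0,0,0,0.08],[0,0,0,0,0,0,0.08],[0,0,0,0,0,0,0.08]]'|sed -n '2p;4p';  python3 -m jog '[[0,0,0,0,0,0,0.04],[0,0,0,0,0,0,0.04],[0,0,0,0,0,0,0.04],[0,0,0,0,0,0,0.04],[0,0,0,0,0,0,0.04],[0,0,0,0,0,0,0.04],[0,0,0,0,0,0,0.04],[0,0,0,0,0,0,0.04]]' 10; python3 where.py [.6737,.0603,.2]
```

```text
tool_pos: [0.4459, 0.009, 0.0229]
force: [0.7, -0.1, -0.5]
time_s: 18.82
tool_pos: [0.4452, 0.0082, 0.0229]
tool_rot: [180.0, 0.0, 81.5]
force: [-0.5, -0.2, 4.9]
grip_width: 0.0516
grasp_force: 10.0
t 18.8167 pos [0.4452 0.0082 0.0229] rot [1.7997e+02 2.0000e-02 8.1480e+01] w 0.0516 F [-0.5 -0.2  4.9] gf 10.0
tool shift to target [ 0.0853  0.2183 -0.177 ] turn [0.0005 0.0004 0.0032]
```

```bash
python3 -m jog '[[0,0,-0.01,0,0,0,0.04],[0,0,-0.02,0,0,0,0.04],[0,0,-0.03,0,0,0,0.04],[0.01,0,-0.03,0,0,0,0.04],[0.02,0,-0.02,0,0,0,0.04],[0.025,0.01,0,0,0,0,0.04],[0.02,0.02,0,0,0,0,0.04],[0.01,0.025,0,0,0,0,0.04],[0,0.03,0,0,0,0,0.04],[0,0.03,0,0,0,0,0.04],[0,0.03,0,0,0,0,0.04],[0,0.03,0,0,0,0,0.04]]'|sed -n '2p;5p'; python3 -m jog '[[0,0.02,0,0,0,0,0.04],[0,0.015,0,0,0,0,0.04],[0,0.007,0,0,0,0,0.04],[0,0,0,0,0,0,0.04],[0,0,0,0,0,0,0.04],[0,0,0,0,0,0,0.04]]'|sed -n '2p;5p';python3 where.py [.6737,.0603,.0287]
```

```text
tool_pos: [0.6317, 0.0661, 0.1323]
grip_width: 0.0516
tool_pos: [0.6711, 0.0608, 0.1328]
grip_width: 0.0518
t 20.3167 pos [0.6711 0.0608 0.1328] rot [-1.7996e+02  1.0000e-02  8.1550e+01] w 0.0518 F [ 0.4 -0.1 -0.1] gf 10.0
tool shift to target [-1.000e-04  2.700e-03  1.041e-01] turn [-0.0006  0.0002  0.0043]
```

```bash
python3 -m jog '[[0,0.0015,0.02,0,0,0,0.04],[0,0,0.03,0,0,0,0.04],[0,0,0.02,0,0,0,0.04],[0,0,0.015,0,0,0,0.04],[0,0,0.01,0,0,0,0.04],[0,0,0.005,0,0,0,0.04],[0,0,0,0,0,0,0.04],[0,0,0,0,0,0,0.04],[0,0,0,0,0,0,0.04]]'|sed -n '2p;4p'; python3 -m jog '[[0,0,0.001,0,0,0,0.04],[0,0,0,0,0,0,0.04],[0,0,0.001,0,0,0,0.04],[0,0,0,0,0,0,0.04],[0,0,0,0,0,0,0.04]]'|sed -n '2p;4p'; python3 -m jog '[[0,0,0.001,0,0,0,0.04],[0,0,0,0,0,0,0.04],[0,0,0,0,0,0,0.04]]'|sed -n '2p;4p'
```

```text
tool_pos: [0.6746, 0.0604, 0.034]
force: [0.5, -0.2, -0.1]
tool_pos: [0.6736, 0.06, 0.0305]
force: [0.1, -0.0, 0.3]
tool_pos: [0.6736, 0.06, 0.0294]
force: [-0.6, -0.7, -0.5]
```

```bash
python3 -m jog '[[0,0,0.001,0,0,0,0.04],[0,0,0,0,0,0,0.04],[0,0,0,0,0,0,0.04]]'|sed -n '2p;4p'; python3 -m jog '[[0,0,0.001,0,0,0,0.04],[0,0,0,0,0,0,0.04],[0,0,0,0,0,0,0.04]]'|sed -n '2p;4p'
```

```text
tool_pos: [0.6737, 0.0603, 0.029]
force: [-1.7, 0.7, 3.6]
tool_pos: [0.6738, 0.0605, 0.0289]
force: [-3.6, -0.7, 8.3]
```

```bash
python3 -m jog '[[0,0,-0.0015,0,0,0,0.04],[0,0,0,0,0,0,0.06],[0,0,0,0,0,0,0.07],[0,0,0,0,0,0,0.08],[0,0,0,0,0,0,0.08],[0,0,0,0,0,0,0.08],[0,0,-0.01,0,0,0,0.08],[0,0,-0.02,0,0,0,0.08],[0,0,-0.03,0,0,0,0.08],[0,0,-0.03,0,0,0,0.08],[0,0,-0.03,0,0,0,0.08]]'|sed -n '2p;5p'; python3 -m jog '[[0,-0.03,0,0,0,0,0.08],[0.02,-0.03,0,0,0,0,0.08],[0.025,-0.03,0,0,0,0,0.08],[0.025,-0.03,0,0,0,0,0.08],[0.025,-0.03,0,0,0,0,0.08],[0.025,-0.03,0,0,0,0,0.08],[0.025,-0.03,0,0,0,0,0.08],[0.025,-0.03,0,0,0,0,0.08],[0.02,-0.03,0,0,0,0,0.08],[0,0,0,0,0,0,0.08],[0,0,0,0,0,0,0.08],[0,0,0,0,0,0,0.08]]'|sed -n '2p;5p'; python3 where.py [.43,.293,.036]; python3 - <<'E'
from h import *
t=env.read_camera('top'); s=env.read_camera('side')
cv2.imwrite('pics/t4.png',t)
cv2.imwrite('pics/g4.png',np.hstack([cv2.resize(t[80:290,110:380],(480,373)),cv2.resize(s[90:280,210:360],(295,373))]))
E
```

```text
tool_pos: [0.6734, 0.0602, 0.1509]
grip_width: 0.0804
tool_pos: [0.4353, 0.2876, 0.1495]
grip_width: 0.0798
t 24.15 pos [0.4353 0.2876 0.1495] rot [1.7991e+02 4.0000e-02 8.1510e+01] w 0.0798 F [ 0.1  0.4 -0.1] gf 0.0
tool shift to target [ 0.0046 -0.0062  0.1135] turn [0.0016 0.0007 0.0036]
```

View pics/g4.png

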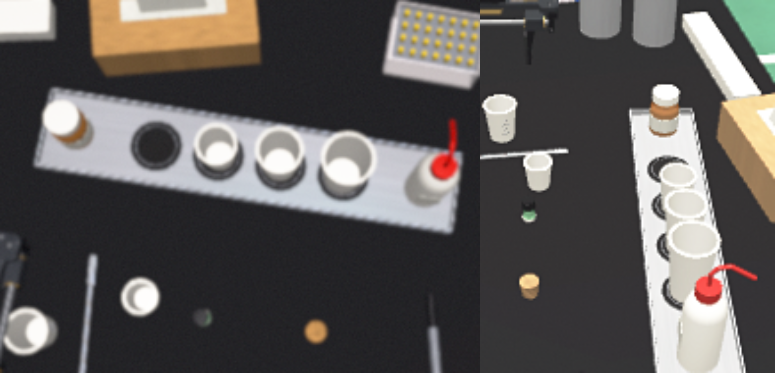

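All three placed cups stand upright and centred on their pads; pad 1 (crop (155,145)) is free. Now gripping the second twin high enough to nest it.

```bash
python3 -m jog '[[0.0045,-0.006,0.02,0,0,0,0.08],[0,0,0.03,0,0,0,0.08],[0,0,0.03,0,0,0,0.08],[0,0,0.02,0,0,0,0.08],[0,0,0.011,0,0,0,0.08],[0,0,0,0,0,0,0.08],[0,0,0,0,0,0,0.08],[0,0,0,0,0,0,0.08]]'|sed -n '2p;4p';  python3 where.py [.43,.293,.036]; python3 - <<'E'
from h import *
t=cv2.imread('pics/t4.png')
print('exp',pix('top',[[.6737,.0603,.07]]))
for th in(150,170,185,200,215):
    m=((t.min(2)>th)*255).astype(np.uint8)[140:185,212:252]
    cs,_=cv2.findContours(m,cv2.RETR_EXTERNAL,cv2.CHAIN_APPROX_NONE); c=max(cs,key=cv2.contourArea)
    x,y,w,h=cv2.boundingRect(c); print(th,x+212,y+140,w,h)
g=t.min(2)[145:182:2,214:250:2]; print(g)
E
```

```text
tool_pos: [0.4307, 0.2938, 0.0393]
force: [0.1, 0.1, -0.7]
t 24.9167 pos [0.4307 0.2938 0.0393] rot [ 1.7991e+02 -8.0000e-02  8.1440e+01] w 0.0801 F [ 0.1  0.1 -0.7] gf 0.0
tool shift to target [-0.0009 -0.0005  0.0033] turn [ 0.0015 -0.0014  0.0025]
exp [[230.18980954 160.25310178]]
150 212 143 40 42
170 212 144 40 41
185 212 145 40 40
200 218 148 26 25
215 219 149 24 24
[[190 188 180 175 171 160 146 159 150 128 133 142 108  94 100  71  51  50]
 [195 195 194 195 194 191 190 190 186 177 175 166 150 154 150 130 131 149]
 [194 195 194 194 193 196 209 225 230 230 225 213 196 193 189 180 178 168]
 [195 194 194 193 199 227 235 226 218 216 224 238 231 204 199 198 200 199]
 [197 195 197 198 228 228 189 161 154 154 158 184 227 231 206 198 201 201]
 [196 197 197 218 231 173 154 154 154 153 154 151 167 233 226 198 197 200]
 [198 198 198 233 201 151 154 153 153 151 154 150 148 201 231 196 202 201]
 [196 197 204 237 172 148 152 152 163 175 179 165 147 170 229 162 199 206]
 [198 198 208 236 167 147 150 182 235 245 247 240 202 163 228 110 174 204]
 [202 200 186 226 177 146 178 243 250 250 251 251 247 214 233 102 135 201]
 [204 202 159 195 220 149 224 250 250 250 250 250 251 245 205  90 113 199]
 [197 198 137 143 235 183 232 250 250 250 250 250 251 245 135  78  97 194]
 [198 197 144  85 165 227 242 250 251 251 251 251 246 186  82  76 108 198]
 [202 200 170  78  96 134 218 246 249 248 246 222 165 110  74  74 127 199]
 [199 202 187  94  98  70  85 143 167 168 156 134 115  76  71  71 165 200]
 [197 198 197 147  71  80  61  59  86 100  99  91  71  74  62 125 195 201]
 [198 199 197 192 131  66  79  83  70  67  64  85  91  71 120 188 205 205]
 [198 198 197 197 188 142  92  68  81  77  74  74  83 131 191 203 205 204]
 [200 199 198 198 199 194 178 155 125 121 121 149 172 194 202 203 203 203]]
```

```bash
python3 -m jog '[[0,0,0.0015,0,0,0,0.08],[0,0,0,0,0,0,0.04],[0,0,0,0,0,0,0.04],[0,0,0,0,0,0,0.04],[0,0,0,0,0,0,0.04],[0,0,0,0,0,0,0.04],[0,0,0,0,0,0,0.04],[0,0,0,0,0,0,0.04],[0,0,0,0,0,0,0.04],[0,0,0,0,0,0,0.04]]' 10; python3 where.py [.6737,.06,.2]
```

```text
time_s: 25.75
tool_pos: [0.4295, 0.2933, 0.0366]
tool_rot: [180.0, 0.0, 81.5]
force: [-0.7, -0.1, 1.2]
grip_width: 0.0508
grasp_force: 9.9
t 25.75 pos [0.4295 0.2933 0.0366] rot [180.     0.    81.49] w 0.0508 F [-0.7 -0.1  1.2] gf 9.9
tool shift to target [-0.1946  0.276  -0.1634] turn [0.     0.     0.0033]
```

```bash
python3 -m jog '[[0,0,-0.01,0,0,0,0.04],[0,0,-0.02,0,0,0,0.04],[0,0,-0.03,0,0,0,0.04],[-0.01,0.01,-0.03,0,0,0,0.04],[-0.02,0.02,-0.03,0,0,0,0.04],[-0.022,0.03,-0.01,0,0,0,0.04],[-0.025,0.03,0,0,0,0,0.04],[-0.025,0.03,0,0,0,0,0.04],[-0.025,0.03,0,0,0,0,0.04],[-0.025,0.03,0,0,0,0,0.04],[-0.022,0.03,0,0,0,0,0.04],[-0.02,0.03,0,0,0,0,0.04]]'|sed -n '2p;5p'; python3 -m jog '[[0,0.02,0,0,0,0,0.04],[0,0.01,0,0,0,0,0.04],[0,0.006,0,0,0,0,0.04],[0,0,0,0,0,0,0.04],[0,0,0,0,0,0,0.04],[0,0,0,0,0,0,0.04]]'|sed -n '2p;5p';python3 where.py [.6737,.06,.1266]; python3 - <<'E'
from h import *
t=env.read_camera('top'); s=env.read_camera('side'); cv2.imwrite('pics/s5.png',s)
print(pix('side',[[.6737,.06,.07]]), pix('side',[[*env.get_obs()['tool_pos'][:2],env.get_obs()['tool_pos'][2]-.0366]]))
cv2.imwrite('pics/g5.png',cv2.resize(s[110:260,240:390],(600,600),interpolation=cv2.INTER_CUBIC))
E
```

```text
tool_pos: [0.6392, 0.0632, 0.167]
grip_width: 0.0516
tool_pos: [0.6728, 0.0616, 0.1669]
grip_width: 0.0512
t 27.25 pos [0.6728 0.0616 0.1669] rot [-1.7999e+02  1.0000e-02  8.1590e+01] w 0.0512 F [-0.1  0.3  0. ] gf 10.0
tool shift to target [-0.0014  0.0011  0.0403] turn [-0.0002  0.0002  0.005 ]
[[310.2151405  177.92316818]] [[311.57942654 161.21175648]]
```

View pics/g5.png

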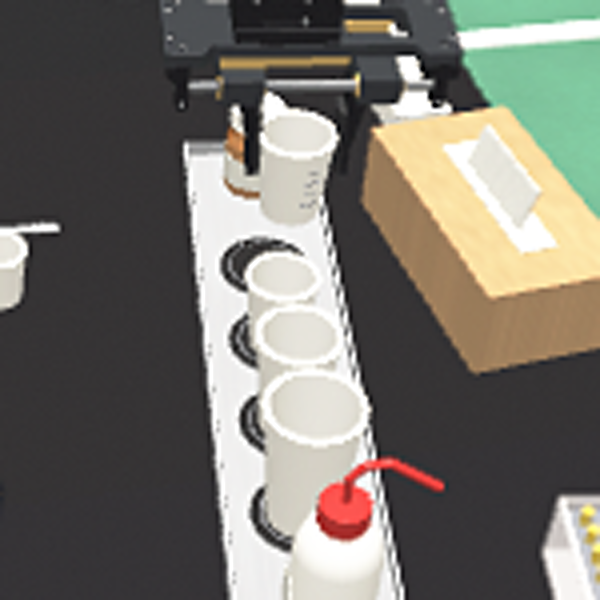

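The second twin hangs upright over pad 2 (rim near crop (298,135)), above the first twin (rim near (282,278)). I'll check the alignment of both numerically.

```bash
python3 - <<'E'
from h import *
s=cv2.imread('pics/s5.png'); b=cv2.resize(s[110:260,240:390],(600,600),interpolation=cv2.INTER_CUBIC)
o=env.get_obs()['tool_pos']
e=lambda P:((pix('side',[P])[0]-[240,110])*4+1.5).round(1)
pts={'held':([*o[:2],o[2]-.0366+.064],.0265),'twin1':([.6737,.0603,.070],.0265),'med':([.6612,-.0265,.088],.0295),'large':([.648,-.1137,.106],.033)}
for k,(P,R) in pts.items():
    c0=e(P); ang=np.linspace(0,2*np.pi,60,endpoint=False)
    # outermost bright-rim pixel along rays through the expected ellipse
    g=b.min(2).astype(float); edge=[]
    for a in ang:
        q=(pix('side',[[P[0]+R*np.cos(a),P[1]+R*np.sin(a),P[2]]])[0]-[240,110])*4+1.5
        d=(q-c0); L=np.linalg.norm(d); r=np.arange(.6,1.25,.5/L)
        pr=np.array([g[int(round(c0[1]+d[1]*x)),int(round(c0[0]+d[0]*x))] for x in r])
        j=pr.argmax()
        if pr[j]>215: edge.append(c0+d*r[j])
    edge=np.float32(edge); 
    el=cv2.fitEllipse(edge); print(k,'exp',c0,'seen',np.round(el[0],1),np.round(el[1],1),len(edge),
      'world',plane('side',[(np.array(el[0])-1.5)/4+[240,110]],P[2]).round(4),'tcp-based',np.round(P,4))
E
```

```text
held exp [295.6 131. ] seen [296.6 133.5] [41.1 72. ] 55 world [[0.6729 0.0583]] tcp-based [0.673  0.0612 0.1944]
twin1 exp [282.3 272.9] seen [283.3 276. ] [43.8 67.7] 60 world [[0.6736 0.0568]] tcp-based [0.6737 0.0603 0.07  ]
med exp [298.8 334.8] seen [299.5 335.6] [56.9 79.3] 60 world [[ 0.6615 -0.0273]] tcp-based [ 0.6612 -0.0265  0.088 ]
large exp [317.  406.4] seen [315.5 406.8] [68.1 97.8] 60 world [[ 0.647  -0.1139]] tcp-based [ 0.648  -0.1137  0.106 ]
```

The held cup and the lower one show the same offset from the TCP, so aligning the TCP aligns the cups. Lowering slowly.

```bash
python3 -m jog '[[-0.0015,0.001,0.01,0,0,0,0.04],[0,0,0.02,0,0,0,0.04],[0,0,0.015,0,0,0,0.04],[0,0,0.008,0,0,0,0.04],[0,0,0.003,0,0,0,0.04],[0,0,0,0,0,0,0.04],[0,0,0,0,0,0,0.04],[0,0,0,0,0,0,0.04],[0,0,0,0,0,0,0.04]]'|sed -n '2p;4p';python3 where.py [.6737,.0597,.0756]
```

```text
tool_pos: [0.6751, 0.0592, 0.1115]
force: [0.0, 0.5, 0.2]
t 28.1 pos [0.6751 0.0592 0.1115] rot [ 1.7992e+02 -2.0000e-02  8.1490e+01] w 0.051 F [0.  0.5 0.2] gf 10.0
tool shift to target [ 0.0003 -0.0015  0.0359] turn [ 0.0015 -0.0004  0.0033]
```

```bash
python3 -m jog '[[0,-0.001,0.003,0,0,0,0.04],[0,0,0.003,0,0,0,0.04],[0,0,0.003,0,0,0,0.04],[0,0,0.003,0,0,0,0.04],[0,0,0,0,0,0,0.04],[0,0,0,0,0,0,0.04]]'|sed -n '2p;4p';python3 -m jog '[[0,0,0.003,0,0,0,0.04],[0,0,0.003,0,0,0,0.04],[0,0,0.003,0,0,0,0.04],[0,0,0,0,0,0,0.04],[0,0,0,0,0,0,0.04]]'|sed -n '2p;4p'
```

```text
tool_pos: [0.6733, 0.059, 0.0981]
force: [0.7, -0.1, 0.0]
tool_pos: [0.6733, 0.059, 0.0891]
force: [0.5, -0.0, -0.8]
```

```bash
python3 -m jog '[[0,0,0.002,0,0,0,0.04],[0,0,0.002,0,0,0,0.04],[0,0,0.002,0,0,0,0.04],[0,0,0,0,0,0,0.04],[0,0,0,0,0,0,0.04]]'|sed -n '2p;4p';python3 -m jog '[[0,0,0.002,0,0,0,0.04],[0,0,0.002,0,0,0,0.04],[0,0,0,0,0,0,0.04],[0,0,0,0,0,0,0.04]]'|sed -n '2p;4p'
```

```text
tool_pos: [0.6734, 0.059, 0.0833]
force: [-0.2, -0.9, -0.3]
tool_pos: [0.6734, 0.059, 0.0793]
force: [-0.5, 0.1, -0.7]
```

```bash
python3 - <<'E'
from h import *
s=env.read_camera('side')
cv2.imwrite('pics/g6.png',cv2.resize(s[130:210,270:350],(560,560),interpolation=cv2.INTER_CUBIC))
E
```

```text
(no output)
```

View pics/g6.png

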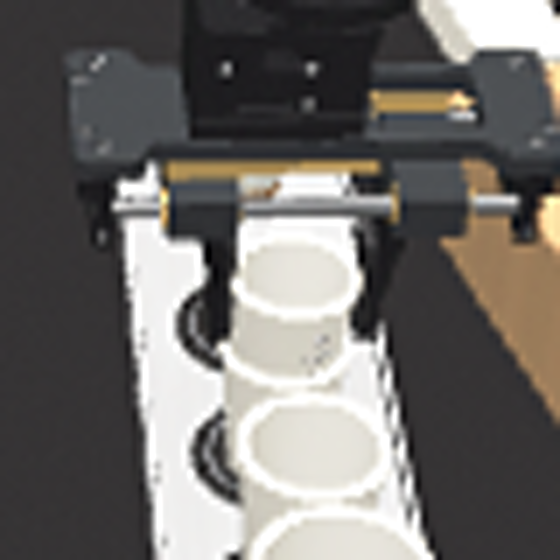

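The upper twin is inside the lower one with no contact force. I'll lower it 3 mm more, then release it a few mm above its resting height.

```bash
python3 -m jog '[[0,0,0.001,0,0,0,0.04],[0,0,0.001,0,0,0,0.04],[0,0,0.001,0,0,0,0.04],[0,0,0,0,0,0,0.04],[0,0,0,0,0,0,0.04]]'|sed -n '2p;4p'
```

```text
tool_pos: [0.6734, 0.059, 0.0764]
force: [1.3, -0.4, -0.4]
```

```bash
python3 -m jog '[[0,0,0,0,0,0,0.055],[0,0,0,0,0,0,0.065],[0,0,0,0,0,0,0.075],[0,0,0,0,0,0,0.08],[0,0,0,0,0,0,0.08],[0,0,0,0,0,0,0.08],[0,0,-0.01,0,0,0,0.08],[0,0,-0.02,0,0,0,0.08],[0,0,-0.03,0,0,0,0.08],[0,0,-0.02,0,0,0,0.08]]'|sed -n '2p;5p'; python3 -m jog '[[0,-0.03,0,0,0,0,0.07],[0.01,-0.03,0,0,0,0,0.07],[0.015,-0.03,0,0,0,0,0.07],[0.015,-0.03,0,0,0,0,0.07],[0.015,-0.03,0,0,0,0,0.07],[0.01,-0.03,0,0,0,0,0.07],[0,-0.03,0,0,0,0,0.07],[0,0,0,0,0,0,0.07],[0,0,0,0,0,0,0.07],[0,0,0,0,0,0,0.07]]'|sed -n '2p;5p'; python3 where.py [.476,.155,.016]; python3 - <<'E'
from h import *
t=env.read_camera('top'); s=env.read_camera('side')
cv2.imwrite('pics/g7.png',np.hstack([cv2.resize(t[110:210,180:330],(450,300)),cv2.resize(s[130:230,270:370],(300,300))]))
E
```

```text
tool_pos: [0.674, 0.0595, 0.1594]
grip_width: 0.0797
tool_pos: [0.4765, 0.1539, 0.1574]
grip_width: 0.0704
t 31.9 pos [0.4765 0.1539 0.1574] rot [1.7986e+02 5.0000e-02 8.1450e+01] w 0.0704 F [ 0.1 -0.4  0.3] gf 0.0
tool shift to target [ 0.0011 -0.001   0.1414] turn [0.0024 0.0008 0.0026]
```

View pics/g7.png

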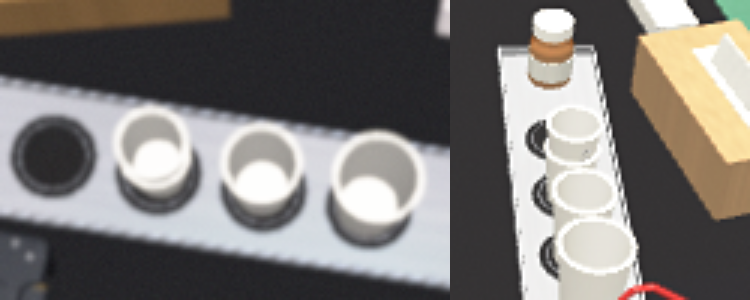

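The twins sit nested and upright on pad 2. Now the small cup for pad 1.

```bash
python3 -m jog '[[0.001,-0.001,0.02,0,0,0,0.07],[0,0,0.03,0,0,0,0.07],[0,0,0.03,0,0,0,0.07],[0,0,0.03,0,0,0,0.07],[0,0,0.02,0,0,0,0.07],[0,0,0.01,0,0,0,0.07],[0,0,0.002,0,0,0,0.07],[0,0,0,0,0,0,0.07],[0,0,0,0,0,0,0.07]]'|sed -n '2p;4p';  python3 -m jog '[[0,0,0,0,0,0,0.03],[0,0,0,0,0,0,0.03],[0,0,0,0,0,0,0.03],[0,0,0,0,0,0,0.03],[0,0,0,0,0,0,0.03],[0,0,0,0,0,0,0.03],[0,0,0,0,0,0,0.03],[0,0,0,0,0,0,0.03],[0,0,0,0,0,0,0.03]]' 8; python3 where.py [.687,.147,.12]
```

```text
tool_pos: [0.4758, 0.1561, 0.0156]
force: [-0.8, 0.2, 0.6]
time_s: 33.5
tool_pos: [0.4747, 0.1556, 0.0147]
tool_rot: [180.0, 0.0, 81.5]
force: [-0.0, 1.0, 2.1]
grip_width: 0.0404
grasp_force: 7.8
t 33.5 pos [0.4747 0.1556 0.0147] rot [1.7998e+02 1.0000e-02 8.1490e+01] w 0.0404 F [-0.   1.   2.1] gf 7.8
tool shift to target [ 0.0229  0.2112 -0.1052] turn [0.0003 0.0001 0.0032]
```

```bash
python3 -m jog '[[0,0,-0.01,0,0,0,0.03],[0,0,-0.02,0,0,0,0.03],[0,0,-0.03,0,0,0,0.03],[0.01,0.01,-0.03,0,0,0,0.03],[0.013,0.02,-0.015,0,0,0,0.03],[0,0.03,0,0,0,0,0.03],[0,0.03,0,0,0,0,0.03],[0,0.03,0,0,0,0,0.03],[0,0.03,0,0,0,0,0.03],[0,0.03,0,0,0,0,0.03],[0,0.02,0,0,0,0,0.03],[0,0.01,0,0,0,0,0.03]]'|sed -n '2p;5p'; python3 -m jog '[[0,0,0,0,0,0,0.03],[0,0,0,0,0,0,0.03],[0,0,0.02,0,0,0,0.03],[0,0,0.03,0,0,0,0.03],[0,0,0.02,0,0,0,0.03],[0,0,0.015,0,0,0,0.03],[0,0,0.008,0,0,0,0.03],[0,0,0.002,0,0,0,0.03],[0,0,0,0,0,0,0.03],[0,0,0,0,0,0,0.03],[0,0,0,0,0,0,0.03]]'|sed -n '2p;4p';python3 where.py [.687,.1468,.0207]
```

```text
tool_pos: [0.6881, 0.1457, 0.1192]
grip_width: 0.0405
tool_pos: [0.6866, 0.1477, 0.0262]
force: [0.0, -0.5, 0.5]
t 35.4167 pos [0.6866 0.1477 0.0262] rot [ 1.7987e+02 -5.0000e-02  8.1490e+01] w 0.0404 F [ 0.  -0.5  0.5] gf 7.9
tool shift to target [-0.0008  0.0005  0.0055] turn [ 0.0022 -0.0009  0.0032]
```

```bash
python3 -m jog '[[-0.001,0,0.001,0,0,0,0.03],[0,0,0.001,0,0,0,0.03],[0,0,0.001,0,0,0,0.03],[0,0,0.001,0,0,0,0.03],[0,0,0,0,0,0,0.03],[0,0,0,0,0,0,0.03]]'|sed -n '2p;4p'; python3 -m jog '[[0,0,0.001,0,0,0,0.03],[0,0,0,0,0,0,0.03],[0,0,0,0,0,0,0.03]]'|sed -n '2p;4p'; python3 -m jog '[[0,0,0.001,0,0,0,0.03],[0,0,0,0,0,0,0.03],[0,0,0,0,0,0,0.03]]'|sed -n '2p;4p'
```

```text
tool_pos: [0.6856, 0.1463, 0.0207]
force: [-0.0, -0.7, 1.5]
tool_pos: [0.6855, 0.1464, 0.0205]
force: [-2.8, -1.4, 6.4]
tool_pos: [0.6854, 0.1465, 0.0201]
force: [-4.3, -1.5, 8.5]
```

Contact. Releasing, lifting clear and moving back.

```bash
python3 -m jog '[[0,0,-0.002,0,0,0,0.03],[0,0,0,0,0,0,0.05],[0,0,0,0,0,0,0.06],[0,0,0,0,0,0,0.065],[0,0,0,0,0,0,0.065],[0,0,0,0,0,0,0.065],[0,0,-0.01,0,0,0,0.065],[0,0,-0.02,0,0,0,0.065],[0,0,-0.03,0,0,0,0.065],[0,0,-0.03,0,0,0,0.065],[0,0,-0.03,0,0,0,0.065]]'|sed -n '2p;5p'; python3 -m jog '[[0,-0.03,0,0,0,0,0.065],[0,-0.03,0,0,0,0,0.065],[0,-0.03,0,0,0,0,0.065],[0,-0.03,0,0,0,0,0.065],[0,-0.03,0,0,0,0,0.065],[0,-0.03,0,0,0,0,0.065],[0,-0.01,0,0,0,0,0.065],[0,0,0,0,0,0,0.065],[0,0,0,0,0,0,0.065],[0,0,0,0,0,0,0.065]]'|sed -n '1,2p;4p'; python3 - <<'E'
from h import *
t=env.read_camera('top'); s=env.read_camera('side')
cv2.imwrite('pics/g8.png',np.hstack([cv2.resize(t[100:220,120:380],(500,231)),cv2.resize(s[100:300,260:360],(116,231))]).repeat(1,0))
cv2.imwrite('pics/g9.png',np.vstack([cv2.resize(t[110:210,130:380],(750,300),interpolation=cv2.INTER_CUBIC),cv2.resize(s[130:230,230:480],(750,300),interpolation=cv2.INTER_CUBIC)]))
print('top crop',[((p-[130,110])*3).round() for p in pix('top',[[.687,.147,.052],[.6737,.0603,.1],[.6604,-.0265,.088],[.6472,-.1134,.106]])])
E
```

```text
tool_pos: [0.6853, 0.1464, 0.1424]
grip_width: 0.0649
time_s: 38.17
tool_pos: [0.4993, 0.1738, 0.1412]
force: [0.1, 0.5, -0.2]
top crop [array([193., 139.]), array([297., 140.]), array([413., 163.]), array([529., 175.])]
```

View pics/g9.png

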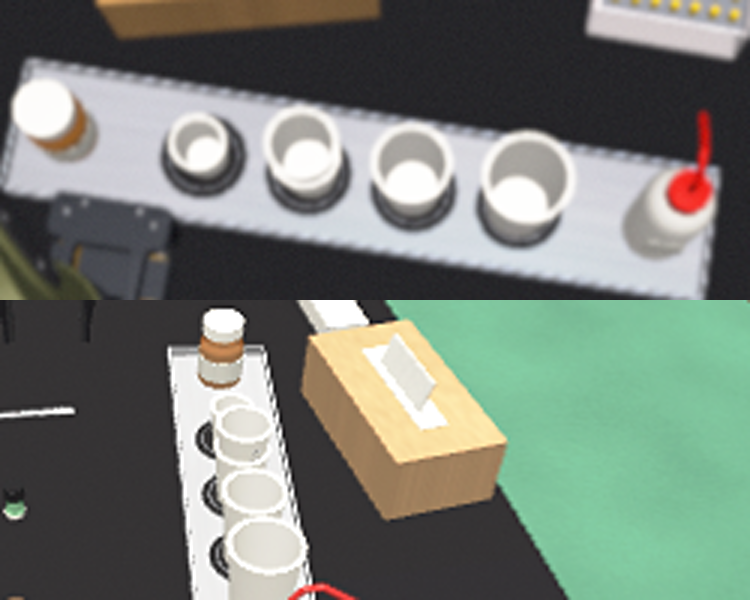

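All five look upright on the pads in the right order from the bottle: large, medium, twins, small. The bottle has not moved. One numeric check of the rim positions before handing in.

```bash
python3 - <<'E'
from h import *
im={n:env.read_camera(n) for n in('top','side')}
pts={'small':([.6855,.1465,.052],.0202),'upper':([.6734,.059,.100],.0252),'med':([.661,-.0265,.088],.0282),'large':([.648,-.1137,.106],.0317)}
for k,(P,R) in pts.items():
  for n in('top','side'):
    if (k,n)==('small','side'): continue
    g=cv2.resize(im[n],None,fx=4,fy=4,interpolation=cv2.INTER_CUBIC).min(2).astype(float)
    f=lambda Q:pix(n,[Q])[0]*4+1.5
    c0=f(P); ed=[]
    for a in np.linspace(0,2*np.pi,72,endpoint=False):
        d=f([P[0]+R*np.cos(a),P[1]+R*np.sin(a),P[2]])-c0; r=np.arange(.7,1.3,.5/np.linalg.norm(d))
        q=c0+d*r[:,None]; pr=g[q[:,1].round().astype(int),q[:,0].round().astype(int)]; j=pr.argmax()
        if pr[j]>215 and 0<j<len(r)-1: ed.append(q[j])
    el=cv2.fitEllipseAMS(np.float32(ed)); px=(np.array(el[0])-1.5)/4
    print(k,n,len(ed),'px',px.round(2),'exp',((c0-1.5)/4).round(2),'ax',(np.array(el[1])/4).round(1),'xy',plane(n,[px],P[2]).round(4))
E
```

```text
small top 67 px [195.09 156.48] exp [194.48 157.03] ax [15.8 17. ] xy [[0.6868 0.1451]]
upper top 63 px [229.85 156.53] exp [229.61 156.88] ax [20.1 23.3] xy [[0.6742 0.0585]]
upper side 72 px [311.27 170.6 ] exp [311.04 170.11] ax [11. 17.] xy [[0.6735 0.0567]]
med top 67 px [266.79 163.42] exp [267.52 163.98] ax [23.3 24.9] xy [[ 0.6623 -0.0248]]
med side 71 px [314.5 193.3] exp [314.27 193.34] ax [13.5 20.1] xy [[ 0.6617 -0.0265]]
large top 69 px [305.78 168.19] exp [306.5  167.98] ax [26.2 28.6] xy [[ 0.6475 -0.1121]]
large side 72 px [318.51 211.32] exp [318.87 211.22] ax [17.  24.4] xy [[ 0.647  -0.1139]]
```

Every rim is within about 4 mm of its expected position, and the upper twin's rim matches a nest about 30 mm above the lower one.

```bash
python3 -c "
from cell import env
print(env.sign_off())"
```

```text
the job is handed in; nothing more can be done
None
```

I handed the job in at about 38 s of robot time: all five cups are upright on their pads in order from the wash bottle (large, medium, nested twins, small), the bottle showed no visible shift, and sign-off returned no verdict.

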